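# Clamp a test coupon in the pinned clamshell jig

## Task

Slide the flat steel test coupon from its black slotted block down into the slot of the clamshell jig and swing the jig's cover shut over it. Then take the locking pin from its stand, push it down through the bush in the cover and the hole below until its collar has the sprung bush fully pressed down, and finish like that: keep hold of the pin and keep pushing it down so that the halves stay pressed shut, without letting go. Leave the threaded stud, the ring nut, the blue case and the wrench alone.

Things in the scene. Friction and masses are not known exactly. Their poses are not given: they have to be found in the camera images.
- jig: Lower half of the clamshell jig, fixed to the bench: steel block 100 (x) x 120 (y) x 34 (z) mm with a small 8 mm high foot on each x side (out to x = +-73 mm). Origin: centre of its underside, z up. Its hinge runs along x at its +y edge; slot and pin hole are in its top. Its yaw is about half a turn (hinge on the robot's right) give or take 0.35 rad; its place varies too.
- slot (a point): Centre of the mouth of the coupon slot in the top of the lower half, at jig x 0, y +3, z 34 mm. The slot is 62 mm long along jig x, 11 mm wide along jig y and 24 mm deep, its edges bevelled 2 mm. Axes as the jig.
- hole (a point): Centre of the mouth of the pin hole in the top of the lower half, at jig x 0, y -42, z 34 mm; 13 mm across, 24 mm deep.
- hinge (a point): Middle of the cover's hinge axis, at jig x 0, y +60, z 34 mm; the axis runs along jig x.
- cover (a joint): Angle (rad) of the hinged dark steel cover: 0 shut flat on the lower half, 1.57 straight up; starts open at 1.65 to 1.95, leaning back over the +y side; stop at 2.1. The hinge is stiff: the cover stays at any angle where it is left; 2 to 4 N at the lip moves it. Shut, its underside is at z 34 and top at z 46 mm; a seated coupon sticks up 14 mm through its window.
- lip (a point): Point on the cover's outer face (top face when shut), mid-width, 128 mm from the hinge axis. Axes turn with the cover: z outer normal, -y from hinge to free edge. The cover is a plate 100 mm wide (x), 12 mm thick, with a 70 mm wide lip, free edge 136 mm from the hinge axis, overhanging the lower half by 16 mm; window 72 (x) by 20 mm, 49 to 69 mm from the axis.
- bush (a joint): How far (m) the sprung brass bush on the cover is pressed in: 0 free, 0.004 fully down. Spring: about 4 N to start, 9 N fully down; it rises again when released. A square plate 30 x 30 x 6 mm with a 14 mm hole, standing 4 mm off the cover's outer face, mid-width, 102 mm from the hinge axis; with the cover shut it is right over the pin hole.
- bush_top (a point): Centre of the mouth of the bush's hole on its outer face: with the cover shut at jig x 0, y -42, z 56 mm (52 fully pressed). z is the outer normal of the cover.
- rack: Black plastic block 100 (x) x 50 (y) x 34 (z) mm, fixed to the bench, with one slot along its x, 62 x 11 x 24 mm deep, in the middle of its top, in which the coupon stands at the start. Origin: centre of its underside. It may change places with the stand.
- coupon_mid (a point): Centre of the loose flat steel coupon, 56 (x) x 8 (y) x 50 (z) mm, 170 g. It stands on its long edge in the block, centre 35 mm above the bench, its upper 26 mm showing: to be pinched from above across its 8 mm thickness (its y). Fully home in the jig's slot its centre is 35 mm above the bench again.
- stand: Black plastic block 44 x 44 x 46 mm with a 13 mm hole in its top, fixed to the bench, in which the pin stands at the start. Origin: centre of its underside.
- pin: The loose steel locking pin, 80 g, upright; origin at the centre of its lower tip, z up towards the head. Shank 10 mm across and 38 mm long with a 6 mm taper at the tip, then a collar 24 mm across and 4 mm thick, then a round head 18 mm across and 26 mm high (68 mm in all). In the stand its tip is 8 mm above the bench, its collar on the stand's top.
- pin_mid (a point): Middle of the pin's round head, on its axis, 55 mm above the tip and 13 mm below its top: where it is gripped.
- pin_tip (a point): Lower tip of the pin. With the bush fully pressed it is 14 mm above the bench, clear of the bottom of the hole.
- stud: Bystander: black threaded stud with two square nuts, 90 mm long, 24 mm high, lying loose.
- nut: Bystander: loose dark steel ring nut 40 mm across, 16 mm high.
- case: Bystander: loose blue plastic gauge case 110 x 170 x 40 mm.
- wrench: Bystander: loose steel wrench lying flat.

How it is judged:
On the way, in this order (a step that is already met when the one before it is completed fails the run):
1. the coupon stands fully home in the jig's slot, the cover still open (z of coupon_mid in the frame of jig between 0.032 and 0.0385 m and x of coupon_mid in the frame of jig between -0.006 and 0.006 m and y of coupon_mid in the frame of jig between -0.001 and 0.007 m and angle between coupon_mid's own z axis and vertical below 0.12 rad and value of joint cover above 0.5 rad), for 0.2 s.
2. the cover is swung shut over the coupon (value of joint cover below 0.03 rad and z of coupon_mid in the frame of jig between 0.032 and 0.0385 m and x of coupon_mid in the frame of jig between -0.006 and 0.006 m and y of coupon_mid in the frame of jig between -0.001 and 0.007 m and angle between coupon_mid's own z axis and vertical below 0.12 rad), for 0.2 s.
At the end, for the whole second after the job is handed in: Coupon home in the jig slot (within 6 mm along, 4 mm across, 3.5 mm in height, 0.12 rad of upright); cover within 0.03 rad of shut; pin within 0.1 rad of upright, tip within 4 mm of the hole axis and under 18 mm high; bush pressed over 3 mm; fingers on the pin with over 2 N (all of step 2 and horizontal distance between pin_tip and hole below 0.004 m and z of pin_tip in the frame of jig below 0.018 m and angle between pin_mid's own z axis and vertical below 0.1 rad and value of joint bush above 0.003 m and contact force between the fingers and pin above 2 N); the arm keeps its last pose, push and grip.
It fails at once if a bystander (stud, nut, case or wrench) is moved by more than 30 mm (distance of any of stud, nut, case, wrench from where it was at the start of the episode above 0.03 m).
It also fails if it takes over 72 s, if anything falls off the work surface, if the arm or the gripper's body presses on something with over 40 N, if the wrist force passes 120 N, or if a joint passes its speed limit or range.

## Robot

A 7-joint arm with a two-finger parallel gripper is mounted at the origin on the work surface. World frame = base frame: x ahead of the robot, y to its left, z up, the work surface at z = 0. Lengths are in m, angles in rad, forces in N, time in s.
With the tool pointing down it reaches from about 0.35 to 0.9 m from the base axis. Payload 19.9 kg.
Tool frame: the origin (TCP) lies at the very end of the fingers, on their centre line; the grasp point (between the pads) lies 19 mm behind it; z points along the fingers, y is the line along which they close (so a half turn about z gives the same grasp; the last joint's range is limited). The gripper opens to 85 mm and grips with 20 to 120 N. Pads are 22 mm wide; open, the fingers measure 114 mm over their backs; the gripper's body (76 mm by 85 mm) begins 54 mm behind the grasp point. The pads swing forward as they close: fully open they stand 13 mm farther back than shut.
Start: joints at [1.157, 0.417, -0.01, 1.614, 0.005, 1.111, -0.053], TCP at [0.227, -0.582, 0.231] pointing down, gripper open.
Joint ranges: [-2.81, 2.81], [-0.39, 2.02], [-1.27, 1.25], [0.06, 2.57], [-1.19, 4.33], [0.19, 2], [-2.82, 2.82]. Speed limits (rad/s): [1.89, 1.89, 2.39, 2.39, 3.01, 3.01, 3.01].

## Interface

Orientations are given as a 3x3 rotation matrix whose columns are the frame's x, y, z axes.
In Python, from workcell import status, optics, ticket gives the robot as it stands.
- The arm moves only by the tool apply_moves, never from a script. Its argument "steps" is a list of rows, each an object of numbers: "tx", "ty", "tz": the shift along the tool's x, y, z in m; "ax", "ay", "az": the turn, a rotation vector about the tool's x, y, z in degrees; "claw": the finger opening in m, from 0 to 0.0854. In form: [{"tx": .., "ty": .., "tz": .., "ax": .., "ay": .., "az": .., "claw": ..}, ...]. A call has 1 to 12 rows; each row is the pose to reach, as a shift and turn from the pose commanded when the call began, along the tool's axes at that moment; what a row does not reach only later rows make up. A row lasts 1/8 s, in which the tool goes at most 62.5 mm and 10.7 degrees, less where a joint would pass 70% of its speed; a pose out of reach is approached as far as the arm can. A call with a gripper value outside its range is refused whole. The fingers move at their own pace and stop on an object; "force" is the grip in N (left out, the last holds). Time passes only in rows, so rows that repeat a pose let the fingers close. It gives the time, the measured TCP pose, the force, the opening and the grip force at its end, in the units of the state.
- status.state(): the state, without advancing time (a new reading comes with each control period).
- optics.camera(name): name is "scene" or "top" or "wrist"; returns the picture (400x640x3 uint8, red, green, blue); there is no depth.
- optics.get_calibration(name): a dict with "fov_y" (degrees; the focal length in pixels is half the picture's height over the tangent of half this angle, whatever the lens; pixels are square), "cx", "cy" (the principal point, pixels), "k1" (the pictures are not rectified: a ray, as slopes to the right and down, at radius r is drawn at 1 + k1 r^2 times it, then the intrinsics apply), "cam_to_world" (4x4, takes a point from camera to world coordinates); the wrist camera has in their place "T_tool_cam" (4x4, takes a point from camera to tool coordinates, whose origin is the TCP and whose axes are the flange's). Camera axes: x right, y down, z forward; pixel columns grow to the right and rows downward; lengths in m; the calibration is good to about 2 mm. A picture is of the moment at which its call begins: read the wrist's pose just before it. get_calibration takes no time and is no camera call.
- ticket.close_job(): hands the job in; it is judged then, once.
The state is a dict: "time": time; "q": joint angles; "joint_vel": joint speeds; "joint_torque": joint torques, N m; "tool_pos": TCP position; "tool_rot": TCP orientation; "force": force on the tool from outside, world axes, zero at the start; "ft_torque": the same for the moment, N m; "finger_gap": finger opening in m; "grasp_force": force on a finger pad.
Only numpy, scipy, OpenCV 4.12 (cv2) and the standard library are available. Lean on these libraries where they do the work, as an engineer would, in place of code of your own. Each camera call takes 0.05 s, during which the arm holds its last target. There are 200 camera calls.

## Working session

There is one attempt and no reset: what is moved stays moved. The work goes in short steps, Python scripts to look and compute and a tool call to move; the robot and the scene stay as the last step left them, time stands still between calls to the robot, and variables do not carry over. Pictures are saved under pics/ and viewed, at most 10 in all, crops included, and the job is handed in when it is done.

Besides the shell and the picture viewer there is one more tool, called as name(argument=value, ...) on one line, values as JSON. apply_moves: Moves the arm, as the interface text tells. Its arguments: {"type":"object","properties":{"steps":{"type":"array","items":{"type":"object","properties":{"tx":{"type":"number"},"ty":{"type":"number"},"tz":{"type":"number"},"ax":{"type":"number"},"ay":{"type":"number"},"az":{"type":"number"},"claw":{"type":"number"}}}},"force":{"type":"number"}},"required":["steps"]}

```bash
ls; mkdir -p pics
cat > h.py <<'E'
import numpy as np, cv2
from workcell import status, optics, ticket
def cal(n):
    c=optics.get_calibration(n); f=200/np.tan(np.radians(c["fov_y"])/2)
    return c,f
def pose(n,st=None):
    c,_=cal(n)
    if n!="wrist": return np.array(c["cam_to_world"])
    T=np.eye(4); T[:3,:3]=np.array(st["tool_rot"]); T[:3,3]=st["tool_pos"]
    return T@np.array(c["T_tool_cam"])
def ray(n,uv,T):
    c,f=cal(n); K=np.array([[f,0,c["cx"]],[0,f,c["cy"]],[0,0,1.]])
    d=(np.array(uv,float)-[c["cx"],c["cy"]])/f
    s=d.copy()
    for _ in range(20): s=d/(1+c["k1"]*(s@s))
    return T[:3,3],T[:3,:3]@np.array([s[0],s[1],1])
def onz(n,uv,z,T):
    o,d=ray(n,uv,T); return o+d*(z-o[2])/d[2]
def proj(n,P,T):
    c,f=cal(n); p=T[:3,:3].T@(np.array(P)-T[:3,3]); s=p[:2]/p[2]
    return s*(1+c["k1"]*(s@s))*f+[c["cx"],c["cy"]]
def shot(n,fn):
    st=status.state(); im=optics.camera(n); cv2.imwrite("pics/"+fn,cv2.cvtColor(np.array(im),cv2.COLOR_RGB2BGR)); return im,pose(n,st),st
def togo(P,st):
    return np.array(st["tool_rot"]).T@(np.array(P)-np.array(st["tool_pos"]))
E
python3 - <<'E'
from h import *
for n in ("top","scene","wrist"):
    im,T,st=shot(n,n+"0.png"); c,f=cal(n); print(n,f,c["cx"],c["cy"],c["k1"]); print(T.round(3))
print(st)
E
```

```text
pics
top 513.4342216940827 312.23984370234086 202.97800985394593 -0.09942840380454916
[[-1.700e-02 -9.840e-01  1.750e-01  3.430e-01]
 [-1.000e+00  1.700e-02 -1.000e-03 -3.600e-02]
 [-1.000e-03 -1.750e-01 -9.850e-01  1.403e+00]
 [ 0.000e+00  0.000e+00  0.000e+00  1.000e+00]]
scene 440.8124434033081 322.1386446422416 197.53821567870577 -0.07436744515527104
[[ 0.291  0.541 -0.789  1.275]
 [ 0.956 -0.183  0.228 -0.269]
 [-0.021 -0.821 -0.571  0.578]
 [ 0.     0.     0.     1.   ]]
wrist 327.32499476064925 327.46877437194945 204.7396046814526 -0.060733075171272966
[[ 0.364 -0.879 -0.307  0.305]
 [-0.931 -0.344 -0.118 -0.551]
 [-0.002  0.329 -0.944  0.373]
 [ 0.     0.     0.     1.   ]]
{'time': 0.1, 'q': array([ 1.15747278,  0.41789552, -0.01035048,  1.61410418,  0.00470031,
        1.11067065, -0.05299086]), 'joint_vel': array([-5.86122964e-04, -2.12653042e-03, -2.00335421e-04, -2.43545142e-03,
       -1.02081695e-03, -4.25559285e-06, -9.19210291e-04]), 'joint_torque': array([ 7.87665831e-04, -8.65820861e+01,  6.80208821e-01, -4.35642958e+01,
        1.91592670e-02,  5.02329945e-03, -1.72549233e-05]), 'tool_pos': array([ 0.22698141, -0.58200515,  0.23073843]), 'tool_rot': array([[ 9.31644326e-01,  3.63371235e-01, -4.42169077e-04],
       [ 3.63371499e-01, -9.31643837e-01,  9.56195575e-04],
       [-6.44901281e-05, -1.05150582e-03, -9.99999445e-01]]), 'force': array([-0.16447818, -0.05707547,  0.21144033]), 'ft_torque': array([ 0.00454795, -0.02295593,  0.0046131 ]), 'grasp_force': 0.0, 'finger_gap': 0.08568641192772788}
```

View pics/top0.png

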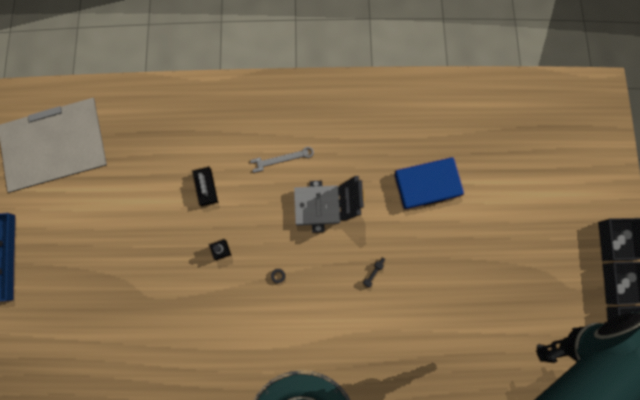

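View pics/scene0.png

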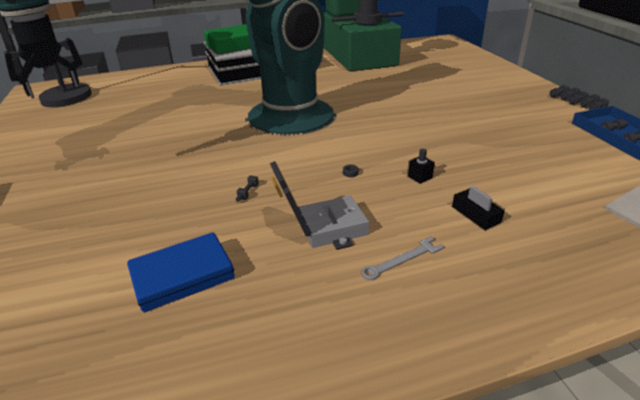

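Run:
```python
from h import *
T=pose("top"); st=status.state()
for nm,uv,z in [("rack",(205,187),.034),("stand",(220,249),.046),("jig",(318,204),.034),("cov",(350,200),.1),("nut",(277,276),.016),("stud",(374,272),.012),("wr1",(255,164),.01),("wr2",(308,153),.01),("case",(430,183),.04)]:
    print(nm,onz("top",uv,z,T).round(3))
im=cv2.imread("pics/top0.png"); g=cv2.cvtColor(im,cv2.COLOR_BGR2GRAY)
for nm,(x,y) in dict(rack=(205,187),stand=(220,249)).items():
    m=(g<50).astype(np.uint8); m2=np.zeros_like(m); m2[y-35:y+35,x-35:x+35]=m[y-35:y+35,x-35:x+35]
    cs,_=cv2.findContours(m2,0,2); c=max(cs,key=cv2.contourArea); r=cv2.minAreaRect(c); b=cv2.boxPoints(r)
    print(nm,r); print(np.array([onz("top",p,.03,T) for p in b]).round(3))
Tc=np.array(optics.get_calibration("wrist")["T_tool_cam"]);print(Tc.round(3))
```

```text
rack [0.635 0.254 0.034]
stand [0.464 0.208 0.046]
jig [ 0.583 -0.054  0.034]
cov [ 0.58  -0.136  0.1  ]
nut [0.392 0.06  0.016]
stud [ 0.398 -0.202  0.012]
wr1 [0.703 0.12  0.01 ]
wr2 [ 0.733 -0.029  0.01 ]
case [ 0.634 -0.36   0.04 ]
rack ((204.61949157714844, 186.72438049316406), (37.016807556152344, 18.648090362548828), 77.90524291992188)
[[0.683 0.293 0.03 ]
 [0.693 0.243 0.03 ]
 [0.591 0.22  0.03 ]
 [0.581 0.269 0.03 ]]
stand ((219.39999389648438, 249.70001220703125), (16.76007080078125, 17.39252281188965), 71.56504821777344)
[[0.478 0.243 0.03 ]
 [0.492 0.198 0.03 ]
 [0.449 0.183 0.03 ]
 [0.435 0.228 0.03 ]]
[[ 0.001 -0.944 -0.329  0.084]
 [ 1.     0.001 -0.    -0.   ]
 [ 0.001 -0.329  0.944 -0.142]
 [ 0.     0.     0.     1.   ]]
```

```bash
cat >> h.py <<'E'
from scipy.spatial.transform import Rotation as Rn
def plan(P,yaw,st=None):
    "shift and turn in tool axes to TCP P, tool down, tool x at yaw deg"
    st=st or status.state(); R=np.array(st["tool_rot"]); y=np.radians(yaw)
    G=np.array([[np.cos(y),np.sin(y),0],[np.sin(y),-np.cos(y),0],[0,0,-1.]])
    print("shift",togo(P,st).round(4),"turn",Rn.from_matrix(R.T@G).as_rotvec(degrees=True).round(2),"t",round(st["time"],2))
E
python3 -c "
from h import *
plan([.637,.256,.2],12.7)"
```

```text
shift [ 0.6865 -0.6318  0.0313] turn [-0.05  0.01  8.6 ] t 0.15
```

apply_moves(steps=[{"tx": 0.686, "ty": -0.632, "tz": 0.02, "az": 8.6, "claw": 0.085}, {"tx": 0.686, "ty": -0.632, "tz": 0.02, "az": 8.6}, {"tx": 0.686, "ty": -0.632, "tz": 0.02, "az": 8.6}, {"tx": 0.686, "ty": -0.632, "tz": 0.02, "az": 8.6}, {"tx": 0.686, "ty": -0.632, "tz": 0.02, "az": 8.6}, {"tx": 0.686, "ty": -0.632, "tz": 0.02, "az": 8.6}, {"tx": 0.686, "ty": -0.632, "tz": 0.02, "az": 8.6}, {"tx": 0.686, "ty": -0.632, "tz": 0.02, "az": 8.6}, {"tx": 0.686, "ty": -0.632, "tz": 0.02, "az": 8.6}, {"tx": 0.686, "ty": -0.632, "tz": 0.02, "az": 8.6}, {"tx": 0.686, "ty": -0.632, "tz": 0.02, "az": 8.6}, {"tx": 0.686, "ty": -0.632, "tz": 0.02, "az": 8.6}], force=60)

```text
validation failed for argument at $.st...
```

apply_moves(steps=[{"tx": 0.06, "ty": -0.06, "tz": 0.002, "ax": 0, "ay": 0, "az": 1, "claw": 0.085}], force=60)

```text
time: 0.28
tool_pos: [0.2503, -0.5266, 0.229]
tool_rot: [[0.94, 0.342, -0.001], [0.342, -0.94, -0.0], [-0.001, -0.0, -1.0]]
force: [2.0, 0.9, 0.7]
finger_gap: 0.0852
grasp_force: 0.0
```

apply_moves(steps=[{"tx": 0.62, "ty": -0.57, "tz": 0.02, "ax": 0, "ay": 0, "az": 7.4, "claw": 0.085}, {"tx": 0.62, "ty": -0.57, "tz": 0.02, "ax": 0, "ay": 0, "az": 7.4, "claw": 0.085}, {"tx": 0.62, "ty": -0.57, "tz": 0.02, "ax": 0, "ay": 0, "az": 7.4, "claw": 0.085}, {"tx": 0.62, "ty": -0.57, "tz": 0.02, "ax": 0, "ay": 0, "az": 7.4, "claw": 0.085}, {"tx": 0.62, "ty": -0.57, "tz": 0.02, "ax": 0, "ay": 0, "az": 7.4, "claw": 0.085}, {"tx": 0.62, "ty": -0.57, "tz": 0.02, "ax": 0, "ay": 0, "az": 7.4, "claw": 0.085}, {"tx": 0.62, "ty": -0.57, "tz": 0.02, "ax": 0, "ay": 0, "az": 7.4, "claw": 0.085}, {"tx": 0.62, "ty": -0.57, "tz": 0.02, "ax": 0, "ay": 0, "az": 7.4, "claw": 0.085}, {"tx": 0.62, "ty": -0.57, "tz": 0.02, "ax": 0, "ay": 0, "az": 7.4, "claw": 0.085}, {"tx": 0.62, "ty": -0.57, "tz": 0.02, "ax": 0, "ay": 0, "az": 7.4, "claw": 0.085}, {"tx": 0.62, "ty": -0.57, "tz": 0.02, "ax": 0, "ay": 0, "az": 7.4, "claw": 0.085}, {"tx": 0.62, "ty": -0.57, "tz": 0.02, "ax": 0, "ay": 0, "az": 7.4, "claw": 0.085}])

```text
time: 1.78
tool_pos: [0.5944, 0.1441, 0.2118]
tool_rot: [[0.975, 0.223, -0.0], [0.223, -0.975, -0.0], [-0.0, 0.0, -1.0]]
force: [1.0, -1.4, 0.9]
finger_gap: 0.0853
grasp_force: 0.0
```

apply_moves(steps=[{"tx": 0.067, "ty": -0.0996, "tz": 0.02, "ax": 0, "ay": 0, "az": 0, "claw": 0.05}, {"tx": 0.067, "ty": -0.0996, "tz": 0.02, "ax": 0, "ay": 0, "az": 0, "claw": 0.05}, {"tx": 0.067, "ty": -0.0996, "tz": 0.02, "ax": 0, "ay": 0, "az": 0, "claw": 0.05}, {"tx": 0.067, "ty": -0.0996, "tz": 0.02, "ax": 0, "ay": 0, "az": 0, "claw": 0.05}])

```text
time: 2.28
tool_pos: [0.6367, 0.254, 0.1915]
tool_rot: [[0.975, 0.223, -0.001], [0.223, -0.975, -0.001], [-0.001, 0.0, -1.0]]
force: [0.3, -0.8, 0.4]
finger_gap: 0.05
grasp_force: 0.0
```

Run:
```python
from h import *
im,T,st=shot("wrist","w1.png"); print(st["tool_pos"],st["time"],proj("wrist",[.637,.256,.06],T))
np.savez("w1.npz",T=T)
```

```text
[0.63669029 0.25395475 0.1915273 ] 2.275 [325.52298317 191.95614397]
```

View pics/w1.png

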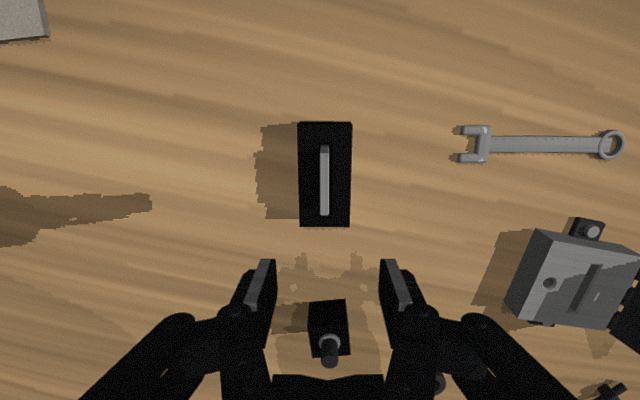

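Run:
```python
from h import *
T=np.load("w1.npz")["T"]; im=cv2.imread("pics/w1.png"); g=cv2.cvtColor(im,cv2.COLOR_BGR2GRAY)
print(g[140:222:4,325]); print(g[185,315:336])
sub=np.zeros_like(g); sub[125:225,302:350]=(g[125:225,302:350]>130)
cs,_=cv2.findContours(sub,0,2); c=max(cs,key=cv2.contourArea); r=cv2.minAreaRect(c); print(r)
b=np.array([onz("wrist",p,.06,T) for p in cv2.boxPoints(r)]); print(b.round(4)); print("mid",b.mean(0).round(4))
for i in range(4):
    d=b[(i+1)%4]-b[i]; print(np.hypot(*d[:2]).round(4),np.degrees(np.arctan2(d[1],d[0])).round(2))
sub=np.zeros_like(g); sub[110:240,290:360]=(g[110:240,290:360]<45); sub=cv2.morphologyEx(sub,cv2.MORPH_CLOSE,np.ones((25,25),np.uint8))
cs,_=cv2.findContours(sub,0,2); c=max(cs,key=cv2.contourArea); r=cv2.minAreaRect(c)
b=np.array([onz("wrist",p,.034,T) for p in cv2.boxPoints(r)]); print("rack",r,b.round(4),b.mean(0))
# jig rough corners top z=.034
for p in [(545,229),(505,304),(549.5,283),(601,265),(572,311)]: print(p,onz("wrist",p,.034,T).round(3))
```

```text
[ 18  21  74  70 116 121 125 121 119 123 119 126 126 124 122 124 123 123
 127  21  16]
[ 16  14   0   0  29  97 126 129 130 129 121 123 127 142  38   0  12  13
  12  18  18]
((327.5, 183.0), (58.0, 1.0), 90.0)
[[0.6698 0.2622 0.06  ]
 [0.67   0.2614 0.06  ]
 [0.6193 0.2497 0.06  ]
 [0.6191 0.2506 0.06  ]]
mid [0.6445 0.256  0.06  ]
0.0008 -77.06
0.052 -167.03
0.0009 102.94
0.052 12.91
rack ((324.0, 174.0), (104.0, 54.0), 90.0) [[0.6873 0.2937 0.034 ]
 [0.6981 0.2467 0.034 ]
 [0.6005 0.2219 0.034 ]
 [0.5885 0.2741 0.034 ]] [0.64356482 0.25912521 0.034     ]
(545, 229) [0.641 0.027 0.034]
(505, 304) [0.547 0.031 0.034]
(549.5, 283) [ 0.583 -0.008  0.034]
(601, 265) [ 0.616 -0.057  0.034]
(572, 311) [ 0.554 -0.053  0.034]
```

apply_moves(steps=[{"tx": 0.0064, "ty": -0.0035, "tz": 0.06, "ax": 0, "ay": 0, "az": 0, "claw": 0.03}, {"tx": 0.0064, "ty": -0.0035, "tz": 0.11, "ax": 0, "ay": 0, "az": 0, "claw": 0.03}, {"tx": 0.0064, "ty": -0.0035, "tz": 0.14, "ax": 0, "ay": 0, "az": 0, "claw": 0.03}, {"tx": 0.0064, "ty": -0.0035, "tz": 0.152, "ax": 0, "ay": 0, "az": 0, "claw": 0.03}, {"tx": 0.0064, "ty": -0.0035, "tz": 0.152, "ax": 0, "ay": 0, "az": 0, "claw": 0.03}, {"tx": 0.0064, "ty": -0.0035, "tz": 0.152, "ax": 0, "ay": 0, "az": 0, "claw": 0.0}, {"tx": 0.0064, "ty": -0.0035, "tz": 0.152, "ax": 0, "ay": 0, "az": 0, "claw": 0.0}, {"tx": 0.0064, "ty": -0.0035, "tz": 0.152, "ax": 0, "ay": 0, "az": 0, "claw": 0.0}, {"tx": 0.0064, "ty": -0.0035, "tz": 0.152, "ax": 0, "ay": 0, "az": 0, "claw": 0.0}], force=60)

```text
time: 3.45
tool_pos: [0.6432, 0.2594, 0.0419]
tool_rot: [[0.975, 0.223, 0.002], [0.223, -0.975, 0.001], [0.002, -0.0, -1.0]]
force: [-0.6, -1.5, 6.3]
finger_gap: 0.0064
grasp_force: 59.9
```

apply_moves(steps=[{"tx": 0.0, "ty": 0.0, "tz": -0.03, "ax": 0, "ay": 0, "az": 0, "claw": 0}, {"tx": 0.0, "ty": 0.0, "tz": -0.08, "ax": 0, "ay": 0, "az": 0, "claw": 0}, {"tx": 0.0, "ty": 0.0, "tz": -0.12, "ax": 0, "ay": 0, "az": 0, "claw": 0}, {"tx": -0.025, "ty": 0.05, "tz": -0.15, "ax": 0, "ay": 0, "az": 3, "claw": 0}, {"tx": -0.053, "ty": 0.1, "tz": -0.15, "ax": 0, "ay": 0, "az": 7, "claw": 0}, {"tx": -0.08, "ty": 0.15, "tz": -0.15, "ax": 0, "ay": 0, "az": 11, "claw": 0}, {"tx": -0.107, "ty": 0.2, "tz": -0.15, "ax": 0, "ay": 0, "az": 15.4, "claw": 0}, {"tx": -0.14, "ty": 0.25, "tz": -0.15, "ax": 0, "ay": 0, "az": 15.4, "claw": 0}, {"tx": -0.158, "ty": 0.286, "tz": -0.15, "ax": 0, "ay": 0, "az": 15.4, "claw": 0}, {"tx": -0.158, "ty": 0.286, "tz": -0.15, "ax": 0, "ay": 0, "az": 15.4, "claw": 0}, {"tx": -0.158, "ty": 0.286, "tz": -0.15, "ax": 0, "ay": 0, "az": 15.4, "claw": 0}])

```text
time: 4.82
tool_pos: [0.5525, -0.0541, 0.1908]
tool_rot: [[0.999, -0.043, 0.001], [-0.043, -0.999, 0.0], [0.001, -0.0, -1.0]]
force: [-0.3, 0.4, -1.0]
finger_gap: 0.0066
grasp_force: 58.9
```

Run:
```python
from h import *
im,T,st=shot("wrist","w2.png"); print(st["tool_pos"],st["time"],st["grasp_force"],st["finger_gap"],st["force"])
np.savez("w2.npz",T=T)
```

```text
[ 0.55245708 -0.05411659  0.19075602] 4.825 58.868778347969055 0.006645125806296387 [-0.26307324  0.36055102 -0.99590256]
```

View pics/w2.png

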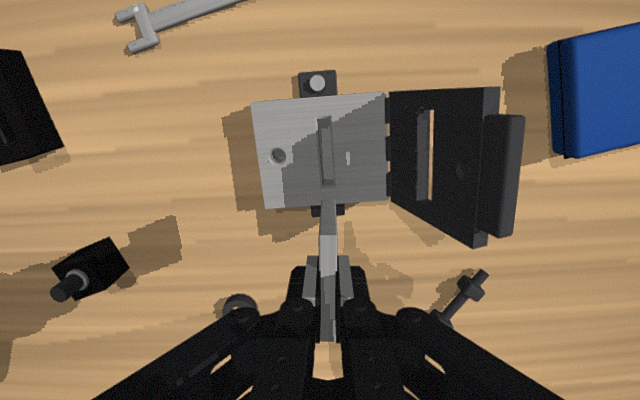

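Run:
```python
from h import *
im=cv2.imread("pics/w2.png"); c=im[85:255,240:400]; cv2.imwrite("pics/c2.png",cv2.resize(c,None,fx=3.5,fy=3.5,interpolation=cv2.INTER_CUBIC))
g=cv2.cvtColor(im,cv2.COLOR_BGR2GRAY)
for r in (125,150,175,190,205,212,220,230): print(r,g[r,310:346])
print(g[105:200,326])
```

```text
125 [155 152 159 154 150 164 167 144  76  75  81  77  80  76  80  79  78  80
  79  77  87  91 103 103 100 100  98  98 101  97 100  98  97 102  99  99]
150 [ 97  98  96  94  98  96  98  88  80  72  69  79  80 102 104 104 100 107
 110 102 101  96  87  91 103 101 102 100  99 103  99  97 100 104  97  99]
175 [102 104  99  97  97 104 106 106 103  93  87  75  66  76 101  99 104  96
  99 100 101 100 101  94  90  98  99 102 103 101 105 100 100 106 102 103]
190 [ 98  99 100  99 101 103  99 101 103  99  98 105 100 100 109 103 101 101
 101 104 106 104 104 102 101 103 103 104 104 104 101  98 103 100 102 105]
205 [ 83  80  79  79  70  71  71  56  60  60  64  76  95  98 102 100 100 102
 101  96 102 102  99 105 114 118  39  22  30  28  21  21  26  23  58  86]
212 [114  49  36  34  39  43  39  41  37  34  52  87 103  98  95  98  96  96
 102  97  99  98  99 107 106 127  64  33  42  38  40  45  30  36  66 173]
220 [114 113 112 114 110 109 113 112 115  99  73  93  95  96  95 100  94  93
  99  99  97  94  99 104 101 114 139 171 168 163 172 164 169 165 170 165]
230 [171 169 172 166 168 166 169 172 169  80  79  93  97  98  98 100  96 101
 100 103  98 100 102 100  99 113 126 150 169 160 165 164 169 163 139 138]
[155 151 157 155 150 150 150 155 152 157 145 115  98  81  78  80  84  80
  80  78  78  77  80  91 105 104 103  99 103 103 101 102 100 105 104 101
  99  98 103  98 102  95  99 102 101 100 108 102 103 103  98 104 101  95
 100 100  99  98  98 101  98 100  98  97  97 106  96 102  99  98 104  97
  97 104  87  80  77  76  73  78  80  89  88  95 104 101 102 102  99  97
  96 101 104  97  96]
```

View pics/c2.png

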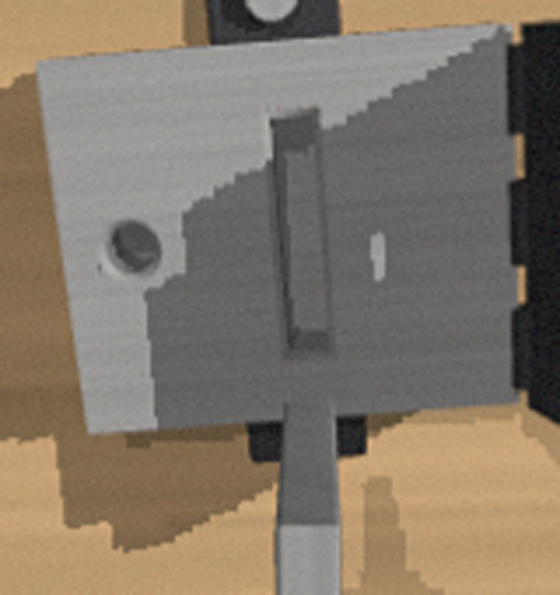

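Run:
```python
from h import *
T=np.load("w2.npz")["T"]; st=status.state(); R=np.array(st["tool_rot"]); p=np.array(st["tool_pos"])
S=[onz("wrist",u,.034,T) for u in [(316.9,117.6),(331.7,115.9),(335.4,185.9),(321.1,186.4)]]; S=np.array(S)
print(S.round(4)); c=S.mean(0); print("slot",c.round(4)); a=(S[0]+S[1]-S[2]-S[3])/2; print(np.hypot(*a[:2]),np.degrees(np.arctan2(a[1],a[0])))
C=np.array([onz("wrist",u,.034,T) for u in [(251,102.5),(385.5,92.5),(388,199.5),(265,208.5)]]); print(C.round(4),C.mean(0).round(4))
for i in range(4):
    d=C[(i+1)%4]-C[i]; print(np.hypot(*d[:2]).round(4),np.degrees(np.arctan2(d[1],d[0])).round(2))
h=onz("wrist",(240+133/3.5,85+248/3.5),.034,T); print("hole",h.round(4)); d=h-c; print(np.hypot(*d[:2]),np.degrees(np.arctan2(d[1],d[0])))
zb=p[2]-.032
for u,z in [((321.4,199.9),zb),((336.3,199.9),zb),((318.9,234.7),zb+.05),((337.1,234.7),zb+.05)]:
    print("coupon tool",(R.T@(onz("wrist",u,z,T)-p)).round(4))
```

```text
[[ 0.6151 -0.0472  0.034 ]
 [ 0.616  -0.0604  0.034 ]
 [ 0.5514 -0.0615  0.034 ]
 [ 0.5515 -0.0479  0.034 ]]
slot [ 0.5835 -0.0543  0.034 ]
0.06409665002027826 0.7471596366017303
[[ 0.6308  0.01    0.034 ]
 [ 0.6341 -0.108   0.034 ]
 [ 0.5357 -0.1116  0.034 ]
 [ 0.5316  0.0077  0.034 ]] [ 0.583  -0.0505  0.034 ]
0.118 -88.41
0.0984 -177.91
0.1194 92.0
0.0992 1.32
hole [ 0.5824 -0.0096  0.034 ]
0.044625642280053696 91.41852446611901
coupon tool [ 0.0264 -0.003   0.032 ]
coupon tool [0.0264 0.0054 0.032 ]
coupon tool [ 0.0278 -0.0031 -0.018 ]
coupon tool [ 0.0278  0.0044 -0.018 ]
```

```bash
python3 -c "
from h import *
plan([.5844,-.0531,.078],1.5)"
```

```text
shift [ 0.0317 -0.0018  0.1126] turn [-0.02 -0.06 -3.92] t 4.88
```

apply_moves(steps=[{"tx": 0.0317, "ty": -0.0018, "tz": 0.03, "ax": 0, "ay": 0, "az": -3.9, "claw": 0}, {"tx": 0.0317, "ty": -0.0018, "tz": 0.07, "ax": 0, "ay": 0, "az": -3.9, "claw": 0}, {"tx": 0.0317, "ty": -0.0018, "tz": 0.1, "ax": 0, "ay": 0, "az": -3.9, "claw": 0}, {"tx": 0.0317, "ty": -0.0018, "tz": 0.112, "ax": 0, "ay": 0, "az": -3.9, "claw": 0}, {"tx": 0.0317, "ty": -0.0018, "tz": 0.112, "ax": 0, "ay": 0, "az": -3.9, "claw": 0}, {"tx": 0.0317, "ty": -0.0018, "tz": 0.112, "ax": 0, "ay": 0, "az": -3.9, "claw": 0}])

```text
time: 5.62
tool_pos: [0.5847, -0.0541, 0.0793]
tool_rot: [[1.0, 0.025, 0.002], [0.025, -1.0, -0.0], [0.002, 0.0, -1.0]]
force: [0.7, -0.4, -1.3]
finger_gap: 0.0065
grasp_force: 58.9
```

```bash
python3 -c "
from h import *
im,T,st=shot('wrist','w3.png')
plan([.5844,-.0531,.042],1.5); print(st['tool_pos'],st['force'])"
```

```text
shift [-0.0003 -0.0012  0.0373] turn [ 0.01 -0.11 -0.09] t 5.67
[ 0.58469533 -0.05412346  0.07931277] [ 0.66459706 -0.42505258 -1.31277928]
```

apply_moves(steps=[{"tx": 0, "ty": -0.001, "tz": 0.008, "ax": 0, "ay": 0, "az": 0, "claw": 0}, {"tx": 0, "ty": -0.001, "tz": 0.014, "ax": 0, "ay": 0, "az": 0, "claw": 0}, {"tx": 0, "ty": -0.001, "tz": 0.018, "ax": 0, "ay": 0, "az": 0, "claw": 0}, {"tx": 0, "ty": -0.001, "tz": 0.022, "ax": 0, "ay": 0, "az": 0, "claw": 0}, {"tx": 0, "ty": -0.001, "tz": 0.025, "ax": 0, "ay": 0, "az": 0, "claw": 0}])

```text
time: 6.3
tool_pos: [0.5838, -0.0534, 0.0527]
tool_rot: [[1.0, 0.024, -0.0], [0.024, -1.0, 0.0], [-0.0, -0.0, -1.0]]
force: [-0.6, 0.1, -2.0]
finger_gap: 0.0064
grasp_force: 58.9
```

apply_moves(steps=[{"tx": 0, "ty": 0, "tz": 0.006, "ax": 0, "ay": 0, "az": 0, "claw": 0}, {"tx": 0, "ty": 0, "tz": 0.01, "ax": 0, "ay": 0, "az": 0, "claw": 0}, {"tx": 0, "ty": 0, "tz": 0.012, "ax": 0, "ay": 0, "az": 0, "claw": 0}, {"tx": 0, "ty": 0, "tz": 0.012, "ax": 0, "ay": 0, "az": 0, "claw": 0}])

```text
time: 6.8
tool_pos: [0.5838, -0.0534, 0.0418]
tool_rot: [[1.0, 0.024, -0.0], [0.024, -1.0, -0.0], [-0.0, 0.0, -1.0]]
force: [-8.8, 0.2, 17.7]
finger_gap: 0.0066
grasp_force: 61.7
```

apply_moves(steps=[{"tx": 0, "ty": 0, "tz": 0, "ax": 0, "ay": 0, "az": 0, "claw": 0.03}, {"tx": 0, "ty": 0, "tz": 0, "ax": 0, "ay": 0, "az": 0, "claw": 0.03}, {"tx": 0, "ty": 0, "tz": 0, "ax": 0, "ay": 0, "az": 0, "claw": 0.03}, {"tx": 0, "ty": 0, "tz": -0.02, "ax": 0, "ay": 0, "az": 0, "claw": 0.03}, {"tx": 0, "ty": 0, "tz": -0.06, "ax": 0, "ay": 0, "az": 0, "claw": 0.03}, {"tx": 0, "ty": 0, "tz": -0.12, "ax": 0, "ay": 0, "az": 0, "claw": 0.03}, {"tx": -0.02, "ty": 0, "tz": -0.17, "ax": 0, "ay": 0, "az": 0, "claw": 0.03}, {"tx": -0.03, "ty": 0.0, "tz": -0.17, "ax": 0, "ay": 0, "az": 0, "claw": 0.03}, {"tx": -0.03, "ty": 0.0, "tz": -0.17, "ax": 0, "ay": 0, "az": 0, "claw": 0.03}])

```text
time: 7.92
tool_pos: [0.5534, -0.0542, 0.2119]
tool_rot: [[1.0, 0.024, 0.001], [0.024, -1.0, -0.0], [0.001, 0.0, -1.0]]
force: [0.4, 0.3, -1.2]
finger_gap: 0.0301
grasp_force: 0.0
```

Run:
```python
from h import *
im,T,st=shot("wrist","w4.png"); print(st["tool_pos"],st["time"],st["force"])
np.savez("w4.npz",T=T)
print("proj slot, home coupon top ends:",[proj("wrist",np.array([.5834,-.054,.06])+s*np.array([.028,.0007,0]),T).round(1) for s in (-1,1)])
y0,z0=-.111,.034
for t in (110,100,90,80,70,60,50,40,30,20,10,0):
    a=np.radians(t); c=np.array([y0,z0])+.122*np.array([np.cos(a),np.sin(a)])+.012*np.array([-np.sin(a),np.cos(a)]); print(t,"TCP y,z",(c-[.0145,0]).round(4))
```

```text
[ 0.55343792 -0.05424931  0.2118724 ] 7.925 [ 0.38080262  0.31435673 -1.19561004]
proj slot, home coupon top ends: [array([328.1, 184.5]), array([328.1, 123. ])]
110 TCP y,z [-0.1785  0.1445]
100 TCP y,z [-0.1585  0.1521]
90 TCP y,z [-0.1375  0.156 ]
80 TCP y,z [-0.1161  0.1562]
70 TCP y,z [-0.095   0.1527]
60 TCP y,z [-0.0749  0.1457]
50 TCP y,z [-0.0563  0.1352]
40 TCP y,z [-0.0398  0.1216]
30 TCP y,z [-0.0258  0.1054]
20 TCP y,z [-0.015  0.087]
10 TCP y,z [-0.0074  0.067 ]
0 TCP y,z [-0.0035  0.046 ]
```

View pics/w4.png

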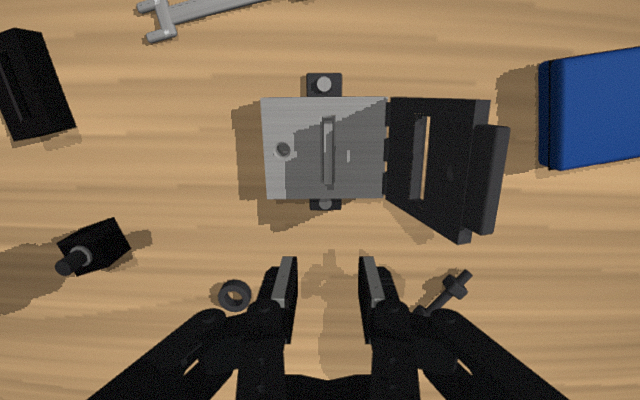

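apply_moves(steps=[{"tx": 0, "ty": 0.05, "tz": 0, "ax": 0, "ay": 0, "az": 0, "claw": 0}, {"tx": 0, "ty": 0.1, "tz": 0, "ax": 0, "ay": 0, "az": 0, "claw": 0}, {"tx": 0, "ty": 0.151, "tz": 0, "ax": 0, "ay": 0, "az": 0, "claw": 0}, {"tx": -0.004, "ty": 0.151, "tz": 0, "ax": 0, "ay": 0, "az": 0, "claw": 0}, {"tx": -0.004, "ty": 0.151, "tz": 0.035, "ax": 0, "ay": 0, "az": 0, "claw": 0}, {"tx": -0.004, "ty": 0.151, "tz": 0.067, "ax": 0, "ay": 0, "az": 0, "claw": 0}, {"tx": -0.004, "ty": 0.151, "tz": 0.067, "ax": 0, "ay": 0, "az": 0, "claw": 0}])

```text
time: 8.85
tool_pos: [0.5524, -0.2039, 0.1415]
tool_rot: [[1.0, 0.025, -0.005], [0.025, -1.0, 0.002], [-0.005, -0.002, -1.0]]
force: [-0.7, 0.0, -0.1]
finger_gap: -0.0001
grasp_force: 0.0
```

apply_moves(steps=[{"tx": 0, "ty": -0.025, "tz": -0.003, "ax": 0, "ay": 0, "az": 0, "claw": 0}, {"tx": 0, "ty": -0.045, "tz": -0.01, "ax": 0, "ay": 0, "az": 0, "claw": 0}, {"tx": 0.001, "ty": -0.066, "tz": -0.0145, "ax": 0, "ay": 0, "az": 0, "claw": 0}, {"tx": 0.001, "ty": -0.088, "tz": -0.0145, "ax": 0, "ay": 0, "az": 0, "claw": 0}, {"tx": 0.002, "ty": -0.109, "tz": -0.011, "ax": 0, "ay": 0, "az": 0, "claw": 0}, {"tx": 0.002, "ty": -0.129, "tz": -0.004, "ax": 0, "ay": 0, "az": 0, "claw": 0}, {"tx": 0.003, "ty": -0.1475, "tz": 0.0065, "ax": 0, "ay": 0, "az": 0, "claw": 0}, {"tx": 0.003, "ty": -0.164, "tz": 0.02, "ax": 0, "ay": 0, "az": 0, "claw": 0}, {"tx": 0.003, "ty": -0.178, "tz": 0.036, "ax": 0, "ay": 0, "az": 0, "claw": 0}])

```text
time: 9.98
tool_pos: [0.5527, -0.0256, 0.1083]
tool_rot: [[1.0, 0.025, 0.001], [0.025, -1.0, 0.0], [0.001, -0.0, -1.0]]
force: [0.4, -0.8, 0.5]
finger_gap: 0.0001
grasp_force: 0.5
```

Run:
```python
from h import *
im,T,st=shot("scene","s1.png"); im=np.array(im)[130:290,200:440]; cv2.imwrite("pics/s1c.png",cv2.resize(im[:,:,::-1],None,fx=3,fy=3)); print(st["force"],st["tool_pos"])
```

```text
[ 0.3949332  -0.75682526  0.48070213] [ 0.55270025 -0.02562895  0.10826794]
```

View pics/s1c.png

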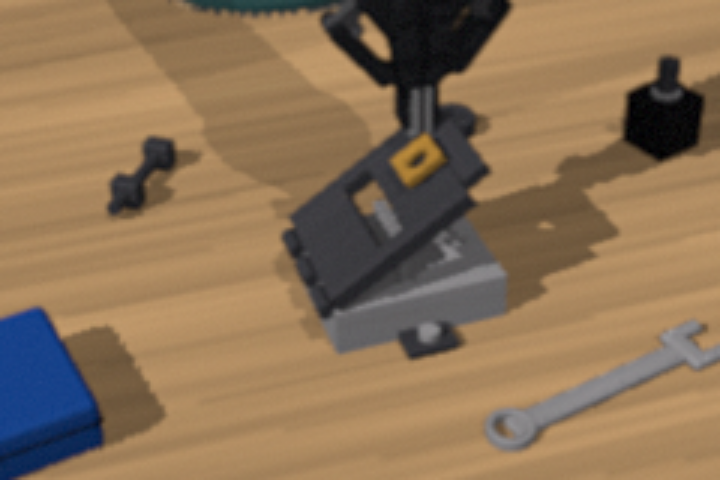

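apply_moves(steps=[{"tx": 0, "ty": -0.01, "tz": 0.021, "ax": 0, "ay": 0, "az": 0, "claw": 0}, {"tx": 0, "ty": -0.018, "tz": 0.041, "ax": 0, "ay": 0, "az": 0, "claw": 0}, {"tx": 0, "ty": -0.021, "tz": 0.055, "ax": 0, "ay": 0, "az": 0, "claw": 0}, {"tx": 0, "ty": -0.022, "tz": 0.062, "ax": 0, "ay": 0, "az": 0, "claw": 0}, {"tx": 0, "ty": -0.022, "tz": 0.064, "ax": 0, "ay": 0, "az": 0, "claw": 0}, {"tx": 0, "ty": -0.022, "tz": 0.064, "ax": 0, "ay": 0, "az": 0, "claw": 0}, {"tx": 0, "ty": -0.022, "tz": 0.064, "ax": 0, "ay": 0, "az": 0, "claw": 0}])

```text
time: 10.9
tool_pos: [0.5516, -0.0052, 0.0457]
tool_rot: [[1.0, 0.024, -0.0], [0.024, -1.0, -0.0], [-0.0, 0.0, -1.0]]
force: [-15.0, 2.1, 35.6]
finger_gap: 0.0
grasp_force: 17.5
```

apply_moves(steps=[{"tx": 0, "ty": 0, "tz": -0.03, "ax": 0, "ay": 0, "az": 0, "claw": 0}, {"tx": 0, "ty": 0, "tz": -0.08, "ax": 0, "ay": 0, "az": 0, "claw": 0.04}, {"tx": -0.015, "ty": -0.05, "tz": -0.12, "ax": 0, "ay": 0, "az": 0, "claw": 0.04}, {"tx": -0.035, "ty": -0.1, "tz": -0.145, "ax": 0, "ay": 0, "az": 0, "claw": 0.04}, {"tx": -0.055, "ty": -0.15, "tz": -0.145, "ax": 0, "ay": 0, "az": 0, "claw": 0.04}, {"tx": -0.075, "ty": -0.2, "tz": -0.145, "ax": 0, "ay": 0, "az": 0, "claw": 0.04}, {"tx": -0.083, "ty": -0.217, "tz": -0.145, "ax": 0, "ay": 0, "az": 0, "claw": 0.04}, {"tx": -0.083, "ty": -0.217, "tz": -0.145, "ax": 0, "ay": 0, "az": 0, "claw": 0.04}, {"tx": -0.083, "ty": -0.217, "tz": -0.145, "ax": 0, "ay": 0, "az": 0, "claw": 0.04}])

```text
time: 12.02
tool_pos: [0.464, 0.2087, 0.1891]
tool_rot: [[1.0, 0.023, 0.0], [0.023, -1.0, -0.0], [0.0, 0.0, -1.0]]
force: [0.1, -0.3, 0.3]
finger_gap: 0.0403
grasp_force: 0.0
```

Run:
```python
from h import *
im,T,st=shot("wrist","w5.png"); print(st["tool_pos"],st["time"]); np.savez("w5.npz",T=T)
s,_,_=shot("scene","s2.png")
a=cv2.resize(cv2.imread("pics/w5.png")[90:290,220:420],None,fx=3,fy=3,interpolation=cv2.INTER_CUBIC)
b=cv2.resize(cv2.imread("pics/s2.png")[150:290,270:340+36],None,fx=1.8,fy=1.8); b=cv2.copyMakeBorder(b,0,600-b.shape[0],0,0,0)
cv2.imwrite("pics/c5.png",np.hstack([a,b])[:, :800])
```

```text
[0.46401975 0.20871151 0.18913494] 12.025
```

View pics/c5.png

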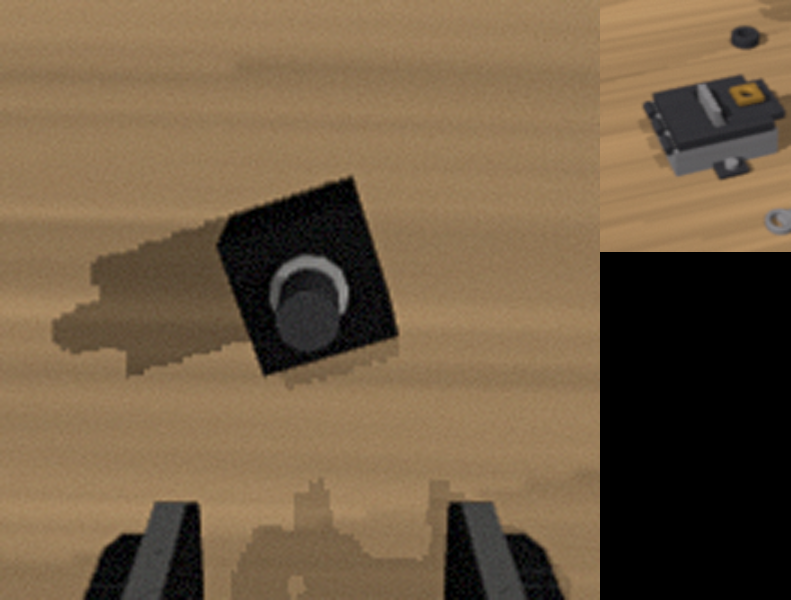

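Run:
```python
from h import *
T=np.load("w5.npz")["T"]
print(onz("wrist",(322.7,196.3),.076,T),onz("wrist",(323.3,187.7),.05,T))
plan([*onz("wrist",(322.7,196.3),.076,T)[:2],.058],1.5)
```

```text
[0.4666745  0.21278491 0.076     ] [0.46643849 0.21260457 0.05      ]
shift [ 0.0027 -0.0041  0.1311] turn [ 0.01 -0.01 -0.2 ] t 12.12
```

apply_moves(steps=[{"tx": 0.0027, "ty": -0.0041, "tz": 0.05, "ax": 0, "ay": 0, "az": 0, "claw": 0.04}, {"tx": 0.0027, "ty": -0.0041, "tz": 0.1, "ax": 0, "ay": 0, "az": 0, "claw": 0.04}, {"tx": 0.0027, "ty": -0.0041, "tz": 0.125, "ax": 0, "ay": 0, "az": 0, "claw": 0.04}, {"tx": 0.0027, "ty": -0.0041, "tz": 0.135, "ax": 0, "ay": 0, "az": 0, "claw": 0.04}, {"tx": 0.0027, "ty": -0.0041, "tz": 0.135, "ax": 0, "ay": 0, "az": 0, "claw": 0.04}, {"tx": 0.0027, "ty": -0.0041, "tz": 0.135, "ax": 0, "ay": 0, "az": 0, "claw": 0.005}, {"tx": 0.0027, "ty": -0.0041, "tz": 0.135, "ax": 0, "ay": 0, "az": 0, "claw": 0.005}, {"tx": 0.0027, "ty": -0.0041, "tz": 0.135, "ax": 0, "ay": 0, "az": 0, "claw": 0.005}, {"tx": 0.0027, "ty": -0.0041, "tz": 0.135, "ax": 0, "ay": 0, "az": 0, "claw": 0.005}], force=90)

```text
time: 13.25
tool_pos: [0.4667, 0.2142, 0.0554]
tool_rot: [[1.0, 0.024, 0.002], [0.024, -1.0, 0.001], [0.002, -0.0, -1.0]]
force: [-2.1, -2.1, 10.0]
finger_gap: 0.0149
grasp_force: 87.8
```

apply_moves(steps=[{"tx": 0, "ty": 0, "tz": -0.03, "ax": 0, "ay": 0, "az": 0, "claw": 0.005}, {"tx": 0, "ty": 0, "tz": -0.08, "ax": 0, "ay": 0, "az": 0, "claw": 0.005}, {"tx": 0.01, "ty": 0.03, "tz": -0.12, "ax": 0, "ay": 0, "az": 0, "claw": 0.005}, {"tx": 0.03, "ty": 0.08, "tz": -0.135, "ax": 0, "ay": 0, "az": 0, "claw": 0.005}, {"tx": 0.048, "ty": 0.13, "tz": -0.135, "ax": 0, "ay": 0, "az": 0, "claw": 0.005}, {"tx": 0.065, "ty": 0.18, "tz": -0.135, "ax": 0, "ay": 0, "az": 0, "claw": 0.005}, {"tx": 0.08, "ty": 0.226, "tz": -0.135, "ax": 0, "ay": 0, "az": 0, "claw": 0.005}, {"tx": 0.08, "ty": 0.226, "tz": -0.135, "ax": 0, "ay": 0, "az": 0, "claw": 0.005}, {"tx": 0.08, "ty": 0.226, "tz": -0.135, "ax": 0, "ay": 0, "az": 0, "claw": 0.005}])

```text
time: 14.38
tool_pos: [0.5514, -0.0096, 0.1895]
tool_rot: [[1.0, 0.025, 0.001], [0.025, -1.0, 0.0], [0.001, -0.0, -1.0]]
force: [-1.1, 1.3, -0.4]
finger_gap: 0.0147
grasp_force: 88.1
```

Run:
```python
from h import *
im,T,st=shot("wrist","w6.png"); print(st["tool_pos"],st["time"],st["grasp_force"],st["finger_gap"]); np.savez("w6.npz",T=T,p=st["tool_pos"],R=st["tool_rot"])
cv2.imwrite("pics/c6.png",cv2.resize(cv2.imread("pics/w6.png")[120:270,240:420],None,fx=4,fy=4,interpolation=cv2.INTER_CUBIC))
p=np.array(st["tool_pos"]);R=np.array(st["tool_rot"])
print("tip",proj("wrist",p+R@[0,0,.0474],T),"bush",proj("wrist",[.5824,-.0094,.056],T))
```

```text
[ 0.55142441 -0.00962598  0.18953018] 14.375 88.13692688941956 0.014659147635417234
tip [327.65355023 232.12982945] bush [328.34134223 157.38505355]
```

View pics/c6.png

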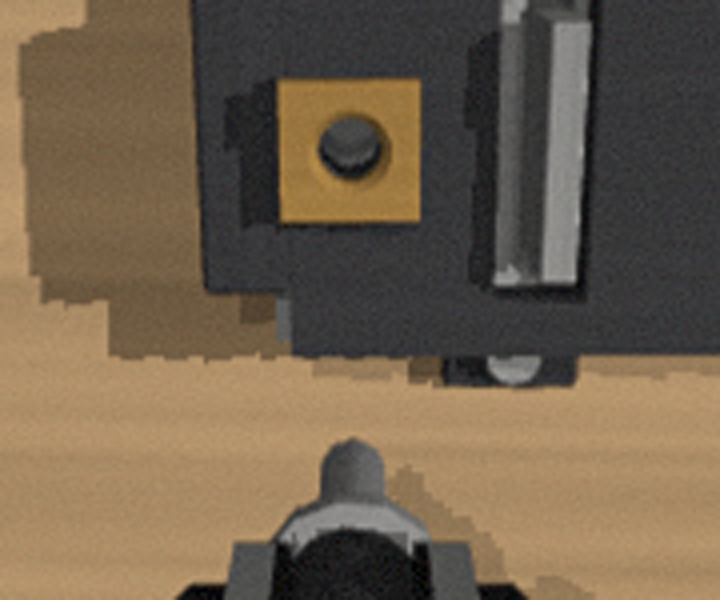

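```bash
python3 -c "
from h import *
T=np.load('w6.npz')['T']; b=onz('wrist',(328.0,157.8),.056,T); print(b)
plan([b[0],b[1]+.0002,.112],1.5)"
```

```text
[ 0.5820364  -0.00911936  0.056     ]
shift [0.0306 0.0006 0.0775] turn [-0.02 -0.03 -0.03] t 14.43
```

apply_moves(steps=[{"tx": 0.0306, "ty": 0, "tz": 0.0, "ax": 0, "ay": 0, "az": 0, "claw": 0.005}, {"tx": 0.0306, "ty": 0, "tz": 0.05, "ax": 0, "ay": 0, "az": 0, "claw": 0.005}, {"tx": 0.0306, "ty": 0, "tz": 0.0775, "ax": 0, "ay": 0, "az": 0, "claw": 0.005}, {"tx": 0.0306, "ty": 0, "tz": 0.0775, "ax": 0, "ay": 0, "az": 0, "claw": 0.005}, {"tx": 0.0306, "ty": 0, "tz": 0.0775, "ax": 0, "ay": 0, "az": 0, "claw": 0.005}])

```text
time: 15.05
tool_pos: [0.5827, -0.0086, 0.113]
tool_rot: [[1.0, 0.025, 0.002], [0.025, -1.0, 0.0], [0.002, -0.0, -1.0]]
force: [0.1, 0.0, -1.6]
finger_gap: 0.0149
grasp_force: 88.2
```

```bash
python3 -c "
from h import *
plan([.5822,-.0092,.0615],1.5)"
```

```text
shift [-0.0006  0.0006  0.0515] turn [-0.01 -0.09 -0.04] t 15.05
```

apply_moves(steps=[{"tx": -0.0005, "ty": 0.0006, "tz": 0.01, "ax": 0, "ay": 0, "az": 0, "claw": 0.005}, {"tx": -0.0005, "ty": 0.0006, "tz": 0.018, "ax": 0, "ay": 0, "az": 0, "claw": 0.005}, {"tx": -0.0005, "ty": 0.0006, "tz": 0.024, "ax": 0, "ay": 0, "az": 0, "claw": 0.005}, {"tx": -0.0005, "ty": 0.0006, "tz": 0.03, "ax": 0, "ay": 0, "az": 0, "claw": 0.005}, {"tx": -0.0005, "ty": 0.0006, "tz": 0.036, "ax": 0, "ay": 0, "az": 0, "claw": 0.005}, {"tx": -0.0005, "ty": 0.0006, "tz": 0.036, "ax": 0, "ay": 0, "az": 0, "claw": 0.005}])

```text
time: 15.8
tool_pos: [0.5815, -0.0097, 0.075]
tool_rot: [[1.0, 0.025, -0.0], [0.025, -1.0, 0.0], [-0.0, -0.0, -1.0]]
force: [0.6, 0.3, -1.9]
finger_gap: 0.0149
grasp_force: 87.9
```

apply_moves(steps=[{"tx": 0.0004, "ty": -0.0004, "tz": 0.005, "ax": 0, "ay": 0, "az": 0, "claw": 0.005}, {"tx": 0.0004, "ty": -0.0004, "tz": 0.009, "ax": 0, "ay": 0, "az": 0, "claw": 0.005}, {"tx": 0.0004, "ty": -0.0004, "tz": 0.012, "ax": 0, "ay": 0, "az": 0, "claw": 0.005}, {"tx": 0.0004, "ty": -0.0004, "tz": 0.0145, "ax": 0, "ay": 0, "az": 0, "claw": 0.005}, {"tx": 0.0004, "ty": -0.0004, "tz": 0.0145, "ax": 0, "ay": 0, "az": 0, "claw": 0.005}, {"tx": 0.0004, "ty": -0.0004, "tz": 0.0145, "ax": 0, "ay": 0, "az": 0, "claw": 0.005}])

```text
time: 16.55
tool_pos: [0.5821, -0.0095, 0.0614]
tool_rot: [[1.0, 0.024, 0.0], [0.024, -1.0, -0.0], [0.0, 0.0, -1.0]]
force: [-3.3, -0.4, 8.2]
finger_gap: 0.0149
grasp_force: 89.5
```

apply_moves(steps=[{"tx": 0, "ty": 0, "tz": 0.0015, "ax": 0, "ay": 0, "az": 0, "claw": 0.005}, {"tx": 0, "ty": 0, "tz": 0.0025, "ax": 0, "ay": 0, "az": 0, "claw": 0.005}, {"tx": 0, "ty": 0, "tz": 0.0025, "ax": 0, "ay": 0, "az": 0, "claw": 0.005}, {"tx": 0, "ty": 0, "tz": 0.0025, "ax": 0, "ay": 0, "az": 0, "claw": 0.005}, {"tx": 0, "ty": 0, "tz": 0.0025, "ax": 0, "ay": 0, "az": 0, "claw": 0.005}])

```text
time: 17.18
tool_pos: [0.5825, -0.0095, 0.0607]
tool_rot: [[1.0, 0.024, 0.001], [0.024, -1.0, -0.001], [0.001, 0.001, -1.0]]
force: [-16.2, -0.2, 42.9]
finger_gap: 0.015
grasp_force: 93.0
```

apply_moves(steps=[{"tx": 0, "ty": 0, "tz": -0.0007, "ax": 0, "ay": 0, "az": 0, "claw": 0.005}, {"tx": 0, "ty": 0, "tz": -0.0007, "ax": 0, "ay": 0, "az": 0, "claw": 0.005}, {"tx": 0, "ty": 0, "tz": -0.0007, "ax": 0, "ay": 0, "az": 0, "claw": 0.005}])

```text
time: 17.55
tool_pos: [0.5824, -0.0095, 0.0609]
tool_rot: [[1.0, 0.024, 0.001], [0.024, -1.0, -0.001], [0.001, 0.001, -1.0]]
force: [-12.0, -1.1, 34.2]
finger_gap: 0.0149
grasp_force: 91.9
```

Run:
```python
from h import *
im,T,st=shot("scene","s3.png"); cv2.imwrite("pics/c7.png",cv2.resize(cv2.imread("pics/s3.png")[150:290,260:420],None,fx=4,fy=4,interpolation=cv2.INTER_CUBIC)); print(st["force"],st["tool_pos"])
```

```text
[-11.99815923  -1.09693912  34.21593968] [ 0.58237956 -0.00950827  0.06090914]
```

View pics/c7.png

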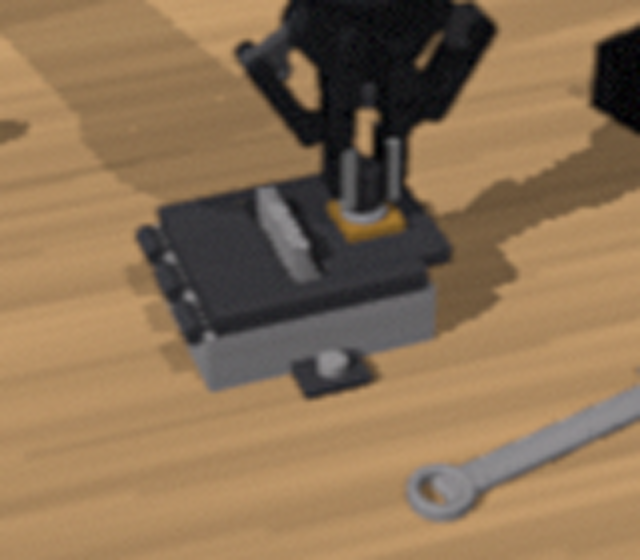

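The picture shows the cover shut, the coupon up through its window at about (285,235), and the pin's collar flat on the pressed bush at about (365,215), still held by the fingers. I'm handing it in.

```bash
python3 -c "
from workcell import ticket
print(ticket.close_job())"
```

```text
the job is handed in; nothing more can be done
None
```

The job is handed in at about 17.6 s: the coupon is home in the jig, the cover is shut, and the pin is through the bush with its collar pressing it down, still gripped and pushed down with about 34 N (no judging result was shown).

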